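# Hang the scraper lot on the display rail with the spare S-hook

## Robot

A 6-joint arm with a two-finger parallel gripper is mounted at the origin on the work surface. World frame = base frame: x ahead of the robot, y to its left, z up, the work surface at z = 0. Lengths are in m, angles in rad, forces in N, time in s.
With the tool pointing down it reaches from about 0.35 to 0.775 m from the base axis. Payload 5.5 kg.
Tool frame: the origin (TCP) lies between the finger pads; the fingertips stand 22 mm ahead of it and the grasp point (between the pads) lies 3 mm ahead of it; z points along the fingers, y is the line along which they close (so a half turn about z gives the same grasp; the last joint's range is limited). The gripper opens to 85 mm and grips with 20 to 120 N. Pads are 22 mm wide; open, the fingers measure 114 mm over their backs; the gripper's body (76 mm by 85 mm) begins 54 mm behind the grasp point. The pads swing forward as they close: fully open they stand 13 mm farther back than shut.
Start: joints at [1.046, 0.313, 0.046, 1.304, 0, 1.431], TCP at [0.216, 0.533, 0.253] pointing down, gripper open.
Joint ranges: [-2.76, 2.76], [-0.86, 1.69], [-1.03, 1.26], [-2.2, 2.34], [-1.47, 1.5], [-3.14, 3.14]. Speed limits (rad/s): [2.57, 2.57, 3.14, 3.14, 3.14, 3.14].

## Interface

Orientations are given as a unit quaternion [w, x, y, z].
In Python, from workcell import env gives the robot as it stands.
- The arm moves only by the shell command python3 nudge.py 'ROWS' [OPENING] [FORCE]. ROWS is a JSON list of rows, 1 to 8 of them, each of 6 numbers: dx, dy, dz in m, then a rotation vector rx, ry, rz in rad; each row is the pose to reach, as a shift and turn from the pose commanded when the command began, along the tool's axes at that moment; what a row does not reach only later rows make up. A row lasts 1/8 s, in which the tool goes at most 0.0625 m and 0.188 rad, less where a joint would pass 70% of its speed; a pose out of reach is approached as far as the arm can. OPENING is the finger opening in m, set as the command begins (- or left out keeps the last). The fingers move at their own pace and stop on an object; FORCE is the grip in N (left out, the last holds). Time passes only in rows, so rows that do not move let the fingers close. It prints the time, the measured TCP pose, the force, the opening and the grip force at its end.
- env.get_state(): the state, without advancing time (a new reading comes with each control period).
- env.read_camera(name): name is "scene" or "top" or "wrist"; returns a dict with "image" (480x640x3 uint8, red, green, blue), "K" (3x3 intrinsics, pixels), "D" ([k1, k2, p1, p2, k3] as OpenCV has them; the pictures are not rectified), "R" (3x3) and "t" (3): a world point X has camera coordinates R X + t. Camera axes: x right, y down, z forward; pixel columns grow to the right and rows downward; lengths in m; the calibration is good to about 2 mm. A picture is of the moment at which its call begins. There is no depth.
- env.hand_in(): hands the job in; it is judged then, once.
The state is a dict: "clock": time; "joint_pos": joint angles; "qvel": joint speeds; "tau": joint torques, N m; "tcp_pos": TCP position; "orientation": TCP orientation; "wrist_force": force on the tool from outside, world axes, zero at the start; "ft_torque": the same for the moment, N m; "finger_gap": finger opening in m; "grip_force": force on a finger pad.
Only numpy, scipy, OpenCV 4.12 (cv2) and the standard library are available. Lean on these libraries where they do the work, as an engineer would, in place of code of your own. Each camera call takes 0.05 s, during which the arm holds its last target. There are 200 camera calls.

## Task

Take the empty S-hook off the display rail and, holding it, pass its lower bend through the hole in the handle of the orange scraper that leans in the cardboard tray. Lift the scraper out on the hook, without taking hold of the scraper itself, and hang the hook back on the bar, around the middle of the gap between the wrench and the blue knife. Let go once it sits on the bar and leave it hanging almost still, without knocking the two hung tools or the other tools about.

Things in the scene. Friction and masses are not known exactly. Their poses are not given: they have to be found in the camera images.
- rail: Display rail, fixed: a level round steel bar, 12 mm diameter, 400 mm long, axis 315 mm above the table, between two dark 16 mm posts with flat feet 170 x 30 x 8 mm. Origin on the table under the bar's middle; y along the bar, z up, -x faces the middle of the table. Hung wrench at y +130 mm, hung blue knife at y -130 mm; the gap's middle is y 0.
- bar_mid (a point): Middle of the bar, on its axis, axes as the rail's (y along the bar).
- s_hook: Empty loose S-hook of 8 mm round wire, 118 mm tall, 46 wide, 80 g, hanging free on the bar in the gap, its flat S square to the bar, in its own x-z plane. Origin at its centre, mid straight shank (from x -16, z +26 to x +16, z -26 mm); z up, y along the bar, -x to the middle of the table. The bar is right above the shank: grip from the -x side, tilted about 45 degrees.
- hook_seat (a point): On the S-hook (x 0, z +45 mm, axes as the hook's): where the bar's axis lies when the upper bend sits on the bar. That bend (wire centre radius 19 mm about x 0, z +36) ends at x +19, z +40 mm, looking down; the hook must be raised at least 16 mm from its seat for this end to pass over the bar, and comes off or on along x from the -x side.
- hook_bend (a point): On the S-hook (x 0, z -55 mm): wire centre at the bottom of the lower bend (wire centre radius 19 mm about x 0, z -36), where a hung tool's hole rests. Inside the bend 30 mm are free.
- hook_tip (a point): On the S-hook (x -18.6, z -40 mm): centre of the round 8 mm end of the lower bend, on the hook's -x side. The wire there looks up, leaning 12 degrees towards -x.
- tray: Low open cardboard tray of tools, fixed, 150 (x) x 210 (y) x 60 mm high, walls and floor 4 mm. Origin on the table under the middle of the outside of its +x wall, which faces the middle of the table; the tray reaches from x -150 to 0 mm.
- scraper: Loose scraper, 100 to 200 g, 190 mm long: steel blade 90 mm wide, 2.5 thick, flat orange handle 28 to 30 wide, 8 thick, green sticker. Origin at the middle of the blade's edge; x along the tool to the handle's end, z square to its face. Leans in the tray: edge on the floor 128 mm behind the tray's origin, handle rising 26 degrees over that wall and out 50 mm beyond it (+x), free space beneath.
- scraper_hole (a point): Centre of the 18 mm round hole through the 8 mm thick handle, at x 172 mm on the scraper (18 mm from the handle's end), in the middle of the thickness; axes as the scraper's, z along the hole's axis. About 85 mm above the table at the start. Hanging, it lies 5 mm below the wire's centre and 172 mm above the blade's edge.
- scraper_edge (a point): Middle of the blade's edge (the scraper's lower end as it hangs); the scraper's axes.
- wrench_hung (a joint): Swing (rad) of the adjustable wrench, 190 mm long and 46 mm wide, that hangs on its own S-hook on the bar at y +130 mm of the rail; 0 = plumb.
- knife_hung (a joint): Swing (rad) of the blue-handled filling knife, 190 mm long and 50 mm wide, that hangs on its own S-hook on the bar at y -130 mm of the rail; 0 = plumb.
- chisel_a: Bystander: dark cold chisel, 111 mm long and 12 mm high, lying in the tray beside the scraper. Origin under its middle.
- chisel_b: Bystander: blue cold chisel, 111 mm long and 12 mm high, lying in the tray on the other side of the scraper. Origin under its middle.
- screwdriver: Bystander: yellow screwdriver, 180 mm long, lying on the table behind the hung tools. Origin under its middle.
- spray_can: Bystander: red spray can, 64 mm wide, 170 mm tall, standing beyond the tray and rail. Origin under its middle.
- screw_jar: Bystander: glass jar with a steel cap, 68 mm wide, 65 mm tall, standing in front of the robot. Origin under its middle.
- tape_measure: Bystander: yellow tape measure, 70 x 35 x 62 mm, standing beyond the tray and rail. Origin under its middle.

How it is judged:
On the way, in this order (a step that is already met when the one before it is completed fails the run):
1. the S-hook is taken off the bar, held in the gripper (contact force between the fingers and s_hook above 0.5 N and x of hook_seat in the frame of rail below -0.03 m), for 0.1 s.
2. the scraper hangs by its hole on the lower bend of the held S-hook, lifted clear above the tray's rim (contact force between the fingers and s_hook above 0.5 N and distance between scraper_hole and hook_bend below 0.014 m and angle between scraper's own x axis and vertical below 0.35 rad and height (world z) of scraper_edge above 0.065 m), for 0.2 s.
At the end, for the whole second after the job is handed in: The S-hook's upper bend sits on the bar within 45 mm of the middle of the gap, and the scraper hangs plumb (within 20 degrees) by its hole from the lower bend (hole within 14 mm of the bend's bottom), both released and almost still (blade edge under 0.1 m/s) (x of hook_seat in the frame of rail between -0.012 and 0.012 m and y of hook_seat in the frame of rail between -0.045 and 0.045 m and z of hook_seat in the frame of rail between 0.303 and 0.327 m and distance between scraper_hole and hook_bend below 0.014 m and angle between scraper's own x axis and vertical below 0.35 rad and linear speed of scraper below 0.1 m/s and angular speed of scraper below 0.6 rad/s and linear speed of s_hook below 0.05 m/s); the robot touches nothing.
It fails at once if the fingers press on or grip the scraper itself (over 5 N) (contact force between the fingers and scraper above 5 N).
It fails at once if a hung tool is knocked so that it swings by more than 0.35 rad (value of joint any of wrench_hung, knife_hung above 0.35 rad or value of joint any of wrench_hung, knife_hung below -0.35 rad).
It fails at once if a bystander tool is moved by more than 40 mm (distance of any of chisel_a, chisel_b, screwdriver, spray_can, screw_jar, tape_measure from where it was at the start of the episode above 0.04 m).
It also fails if it takes over 72 s, if anything falls off the work surface, if the arm or the gripper's body presses on something with over 40 N, if the wrist force passes 120 N, or if a joint passes its speed limit or range.

## Working session

There is one attempt and no reset: what is moved stays moved. The work goes in short steps, Python scripts to look and compute and a shell command to move; the robot and the scene stay as the last step left them, time stands still between calls to the robot, and variables do not carry over. Pictures are saved under pics/ and viewed, at most 10 in all, crops included, and the job is handed in when it is done.

```bash
ls; mkdir -p pics; python3 - <<'E'
from workcell import env
import cv2
for n in("scene","top"):
    c=env.read_camera(n); cv2.imwrite(f"pics/{n}0.png",c["image"][:,:,::-1]); print(n,c["K"].tolist(),c["D"],c["R"].tolist(),c["t"])
print(env.get_state())
E
```

```text
nudge.py
pics
workcell.py
scene [[448.3112188866473, 0.0, 317.7423752287948], [0.0, 448.3112188866473, 244.82688322656963], [0.0, 0.0, 1.0]] [-0.06351391  0.          0.          0.          0.        ] [[-0.6457069559550487, 0.7635068883493981, 0.010943421507208527], [0.5640777492478407, 0.48660900658453654, -0.6671041654151927], [-0.5146637930093347, -0.4245808593823206, -0.7448840674973622]] [ 0.38476208 -0.18717361  1.39297947]
top [[591.1959708214085, 0.0, 323.8641834799791], [0.0, 591.1959708214085, 238.74600692837618], [0.0, 0.0, 1.0]] [0.01670948 0.         0.         0.         0.        ] [[0.015899231597034918, -0.9998734261672119, 0.0005882850200132777], [-0.9917555098508938, -0.01584496306781231, -0.12716110185812848], [0.1271543279445002, 0.0014383288986155982, -0.9918819022922848]] [-0.01404474  0.60746806  1.22837055]
{'clock': 0.1, 'joint_pos': array([ 1.04638009e+00,  3.13944566e-01,  4.51070225e-02,  1.30362223e+00,
       -7.07276809e-07,  1.43121070e+00]), 'qvel': array([-1.61875717e-03, -1.62287588e-03,  1.94173633e-03,  8.03438998e-04,
       -2.26898579e-05,  4.79272541e-04]), 'tau': array([ 2.90639786e-03, -4.81726170e+01,  2.99243259e+01,  1.27918032e-02,
       -1.19073161e-04, -2.09666149e-05]), 'tcp_pos': array([0.21564455, 0.53257664, 0.25249297]), 'orientation': array([-2.70754274e-04,  1.91230116e-01,  9.81544880e-01, -7.86421555e-04]), 'wrist_force': array([-0.60168743,  0.47938461,  0.66490551]), 'ft_torque': array([0.00999044, 0.01139516, 0.02148282]), 'grip_force': 0.0, 'finger_gap': 0.08531105585870406}
```
View pics/scene0.png

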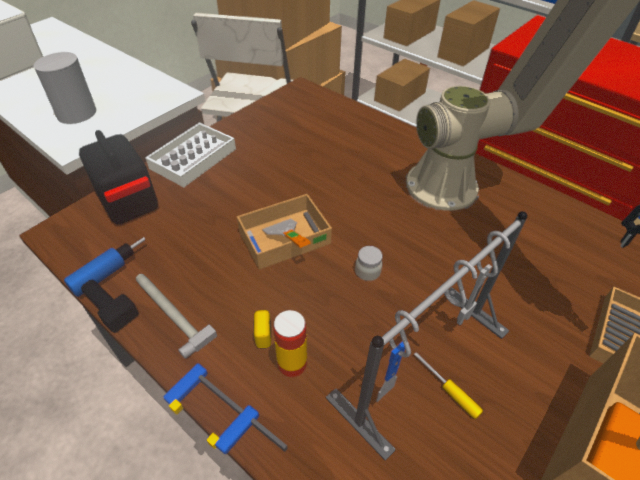

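View pics/top0.png

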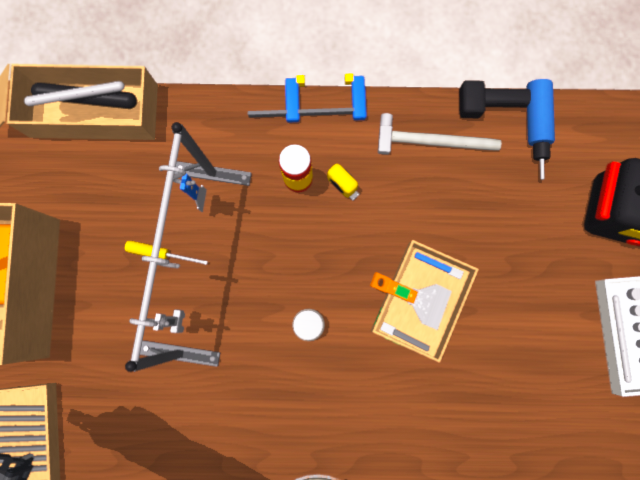

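The scene view shows the rail from post top (377,342) to (522,216), with the tray at (285,230) and the orange handle at (297,238). In the top view the bar runs (177,130)–(132,365), the hook is near (160,262) and the orange handle near (390,287). I'll enlarge the relevant parts.

```bash
python3 - <<'E'
import cv2,numpy as np
s=cv2.imread("pics/scene0.png");t=cv2.imread("pics/top0.png")
f=lambda im,x,y,w,h:cv2.resize(im[y:y+h,x:x+w],(400,300),interpolation=cv2.INTER_CUBIC)
a=f(s,400,230,120,90);b=f(t,110,220,100,75);c=f(s,230,190,108,81);d=f(t,360,235,132,99)
cv2.imwrite("pics/col.png",np.vstack([np.hstack([a,b]),np.hstack([c,d])]))
E
```

View pics/col.png

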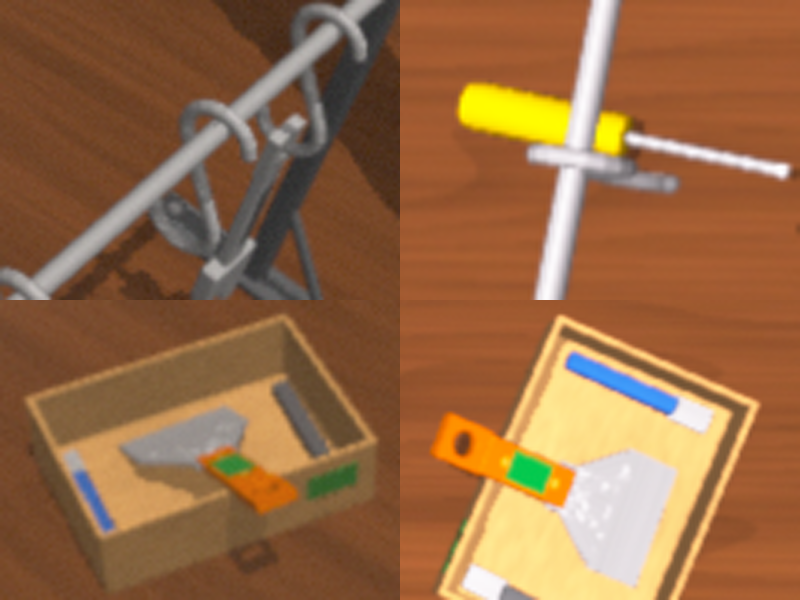

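The collage shows the hook wire crossing the bar at about (467,263) in scene and (153,259) in top. The handle hole is at about (381,282) in top and (303,242) in scene, where it is faint. Next I'll measure with masks.

```bash
cat > h.py <<'E'
import numpy as np,cv2
from workcell import env
from scipy.spatial.transform import Rotation as Ro
def ray(c,px):
    u=cv2.undistortPoints(np.array(px,float).reshape(-1,1,2),c["K"],c["D"]).reshape(-1,2)
    d=np.c_[u,np.ones(len(u))]@c["R"]; return -c["R"].T@c["t"],d/np.linalg.norm(d,axis=1)[:,None]
def onz(c,px,z):
    o,d=ray(c,px); return o+d*((z-o[2])/d[:,2])[:,None]
def tri(cs,ps):
    A=np.zeros((3,3));b=np.zeros(3);L=[]
    for c,p in zip(cs,ps):
        o,d=ray(c,p);P=np.eye(3)-np.outer(d[0],d[0]);A+=P;b+=P@o;L.append((P,o))
    X=np.linalg.solve(A,b); return X,[np.linalg.norm(P@(X-o)) for P,o in L]
def proj(c,X): return cv2.projectPoints(np.array(X,float).reshape(-1,1,3),cv2.Rodrigues(c["R"])[0],c["t"],c["K"],c["D"])[0].reshape(-1,2)
E
python3 - <<'E'
from h import *
C={n:env.read_camera(n) for n in("scene","top")}
# bar centreline: brightest run near guessed line
def bar(n,a,b):
    im=C[n]["image"].astype(int);m=((im.max(2)-im.min(2))<35)&(im.mean(2)>105)
    P=[]
    for k in np.linspace(0.04,.96,150):
        x,y=np.array(a)*(1-k)+np.array(b)*k
        if n=="top":
            y=round(y);w=np.arange(round(x)-9,round(x)+10);g=w[m[y,w]]
            if 4<=len(g)<=8 and np.ptp(g)==len(g)-1:P.append((g.mean(),y))
        else:
            x=round(x);w=np.arange(round(y)-11,round(y)+12);g=w[m[w,x]]
            if 4<=len(g)<=14 and np.ptp(g)==len(g)-1:P.append((x,g.mean()))
    P=np.array(P);
    vx,vy,x0,y0=cv2.fitLine(P.astype(np.float32),cv2.DIST_HUBER,0,.01,.01).ravel();print(n,len(P),vx,vy,x0,y0)
    return np.array([[x0,y0],[x0+60*vx,y0+60*vy],[x0-60*vx,y0-60*vy]])
T=bar("top",(177,135),(132,360));S=bar("scene",(385,338),(517,225))
ot,dt=ray(C["top"],T);os_,ds=ray(C["scene"],S)
n=np.cross(ds[1],ds[2])
L=[ot+d*(n@(os_-ot))/(n@d) for d in dt];print("bar pts",np.round(L,4))
B=onz(C["top"],T,.315);u=B[1]-B[2];u/=np.linalg.norm(u);print("bar@.315",B.round(4),u)
# posts: bottom of hook crossing
print("hook tri",tri([C["top"],C["scene"]],[(153,259.3),(467.5,263.6)]))
print("hook@.325",onz(C["top"],[(153,259.3)],.325),onz(C["scene"],[(467.5,263.6)],.325))
print("posttops",tri([C["top"],C["scene"]],[(177,128),(377,342)]),tri([C["top"],C["scene"]],[(131,366),(522,216)]))
# orange handle
for n,roi in (("top",(360,240,60,70)),("scene",(270,215,60,50))):
    im=C[n]["image"];hsv=cv2.cvtColor(im,cv2.COLOR_RGB2HSV);m=cv2.inRange(hsv,(5,170,120),(16,255,255))
    mm=np.zeros_like(m);x,y,w,h=roi;mm[y:y+h,x:x+w]=m[y:y+h,x:x+w]
    cs,hi=cv2.findContours(mm,cv2.RETR_CCOMP,cv2.CHAIN_APPROX_NONE)
    for c,q in zip(cs,hi[0]):
        if len(c)>4: M=cv2.moments(c); print(n,q[3],len(c),M["m00"],[M["m10"]/max(M["m00"],1),M["m01"]/max(M["m00"],1)],cv2.minAreaRect(c))
E
```

```text
top 115 0.18803225 -0.98216283 155.90434 247.38261
scene 97 0.751742 -0.6594573 473.2 261.55
bar pts [[0.5533 0.2751 0.3142]
 [0.6536 0.2612 0.3146]
 [0.4555 0.2887 0.3135]]
bar@.315 [[0.5532 0.2749 0.315 ]
 [0.6536 0.2611 0.315 ]
 [0.4554 0.2883 0.315 ]] [ 0.99070919 -0.13599746  0.        ]
hook tri (array([0.53237914, 0.27656551, 0.3232387 ]), [np.float64(0.0002945390016313269), np.float64(0.0002945390016312434)])
hook@.325 [[0.53234151 0.27577581 0.325     ]] [[0.53381725 0.2771494  0.325     ]]
posttops (array([0.75653283, 0.24642646, 0.3242323 ]), [np.float64(0.0006918605518418332), np.float64(0.0006918605518417632)]) (array([0.35983486, 0.30181978, 0.32565385]), [np.float64(0.00027906529875125214), np.float64(0.00027906529875113)])
top -1 7 1.5 [418.2222222222222, 240.44444444444443] ((417.5, 240.5), (1.0, 3.0), 90.0)
top -1 247 2218.5 [377.52933663887006, 268.7680865449628] ((385.0, 274.5), (69.0, 50.0), 90.0)
top 13 14 17.0 [380.3039215686274, 282.45098039215685] ((380.5000305175781, 282.5000305175781), (4.242640495300293, 5.656853675842285), 45.0)
top 13 39 64.5 [376.51421188630485, 280.28682170542635] ((377.28466796875, 280.46710205078125), (7.689218997955322, 14.524079322814941), 19.98310661315918)
scene -1 8 0.0 [0.0, 0.0] ((308.0, 261.5), (4.0, 1.0), -0.0)
scene -1 9 1.5 [323.88888888888886, 250.77777777777774] ((323.9000244140625, 251.30003356933594), (2.236067771911621, 3.130495071411133), 63.43495178222656)
scene -1 10 0.0 [0.0, 0.0] ((328.5, 249.5), (5.0, 1.0), 90.0)
scene -1 64 145.0 [300.2011494252873, 240.8252873563218] ((297.20489501953125, 237.7541046142578), (26.375598907470703, 12.163504600524902), 39.80556869506836)
```

```bash
cat >> h.py <<'E'
def rel(p,R,n=""):
    s=env.get_state();q=s["orientation"];R0=Ro.from_quat(q[[1,2,3,0]])
    d=R0.inv().apply(np.array(p)-s["tcp_pos"]);r=(R0.inv()*R).as_rotvec()
    print(n,"shift",d.round(4).tolist(),"rot",r.round(4).tolist(),"rows>=",max(np.linalg.norm(d)/.0625,np.linalg.norm(r)/.188).round(1),"t",round(s["clock"],2))
E
python3 - <<'E'
from h import *
c=env.read_camera("top");s=env.read_camera("scene")
H=onz(c,[(380.4,282.4)],.085)[0];print("hole",H,"in scene",proj(s,H))
# tray rim corners (top crop) at z=.06
cr=np.array([(560,318),(757,404)])  # near-left / far of +y-ish wall
px=(cr-[400,300])/400*132+[360,235]
px=np.vstack([px,[(373,331),(438,360)]])
W=onz(c,px,.06);print(W.round(4))
im=s["image"];hsv=cv2.cvtColor(im,cv2.COLOR_RGB2HSV)
cx,cy=proj(s,H)[0].round().astype(int);print(im[cy-4:cy+5,cx-6:cx+7].sum(2))
cam=env.read_camera("wrist");st=env.get_state();R0=Ro.from_quat(st["orientation"][[1,2,3,0]])
o=-cam["R"].T@cam["t"];print("cam in tool",R0.inv().apply(o-st["tcp_pos"]),"axes",(cam["R"]@R0.as_matrix()).round(3).tolist(),cam["K"][0,0],cam["K"][:2,2])
rel([.46,-.06,.42],R0)
E
python3 nudge.py '[[0,0,-0.06,0,0,0],[0,0,-0.12,0,0,0],[0,0,-0.18,0,0,0],[0,0,-0.18,0,0,0]]'
```

```text
hole [ 0.513553  -0.1214508  0.085    ] in scene [[302.23394631 239.49190759]]
[[ 0.6032 -0.1917  0.06  ]
 [ 0.5456 -0.3273  0.06  ]
 [ 0.4145 -0.1089  0.06  ]
 [ 0.358  -0.2424  0.06  ]]
[[286 287 301 313 364 426 470 482 475 472 469 472 465]
 [346 302 306 318 325 361 419 427 444 440 420 415 391]
 [329 310 319 312 317 328 340 355 360 368 348 328 309]
 [317 313 330 323 323 328 321 323 317 308 311 303 301]
 [320 313 326 337 332 333 316 301 278 297 306 297 306]
 [317 314 319 320 323 320 305 269 264 295 316 313 310]
 [311 316 301 300 311 310 296 283 292 305 314 311 309]
 [292 310 300 305 313 312 306 308 306 313 314 313 313]
 [240 279 305 313 319 323 315 314 311 314 309 302 308]]
cam in tool [ 0.08324226  0.00112445 -0.11994288] axes [[-0.0, 1.0, 0.001], [-0.947, 0.0, -0.32], [-0.32, -0.001, 0.947]] 359.2211200344484 [325.47230366 241.43844208]
 shift [-0.4489, -0.4579, -0.1668] rot [0.0, 0.0, 0.0] rows>= 10.6 t 0.35
clock: 0.85
tcp_pos: [0.2165, 0.5341, 0.4393]
orientation: [0.002, 0.191, 0.982, 0.005]
wrist_force: [-0.2, 0.7, 0.0]
finger_gap: 0.0852
grip_force: 0.0
```

```bash
python3 nudge.py '[[-0.3,-0.288,0,0,0,0],[-0.3,-0.288,0,0,0,0],[-0.3,-0.288,0,0,0,0],[-0.3,-0.288,0,0,0,0],[-0.3,-0.288,0,0,0,0],[-0.3,-0.288,0,0,0,0],[-0.3,-0.288,0,0,0,0]]' && python3 nudge.py '[[-0.2,-0.193,0.08,0,0,0],[-0.2,-0.193,0.08,0,0,0],[-0.2,-0.193,0.08,0,0,0],[-0.2,-0.193,0.08,0,0,0],[-0.2,-0.193,0.08,0,0,0],[-0.2,-0.193,0.08,0,0,0],[-0.2,-0.193,0.08,0,0,0]]'; python3 - <<'E'
from h import *
import pickle
w=env.read_camera("wrist");t=env.read_camera("top");pickle.dump((w,t),open("v1.pkl","wb"))
cv2.imwrite("pics/w1.png",w["image"][:,:,::-1])
for z in(.08,.085,.09): print(proj(w,onz(t,[(380.4,282.4)],z)))
E
```

```text
clock: 1.72
tcp_pos: [0.3861, 0.1511, 0.4325]
orientation: [-0.0, 0.192, 0.981, -0.0]
wrist_force: [0.3, -0.6, -0.0]
finger_gap: 0.0853
grip_force: 0.0
clock: 2.6
tcp_pos: [0.4981, -0.1001, 0.3528]
orientation: [-0.001, 0.191, 0.982, 0.0]
wrist_force: [0.2, 0.3, -0.2]
finger_gap: 0.0858
grip_force: 0.0
[[311.97409923 219.43157634]]
[[312.1098468  220.22022892]]
[[312.24892985 221.02827412]]
```

View pics/w1.png

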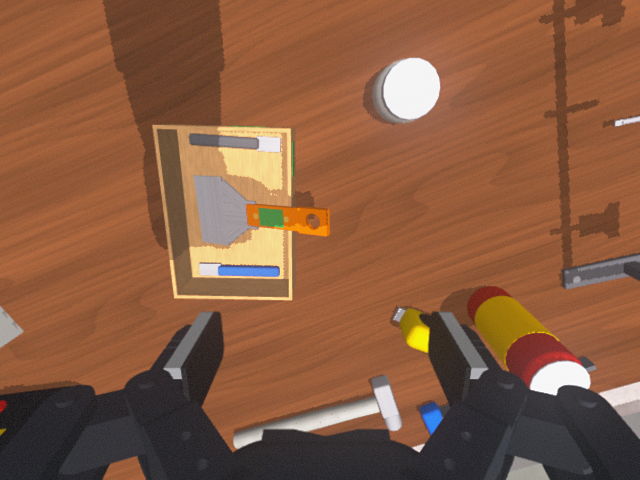

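Wrist view: the hole is at about (314,222), and the handle spans (248,213)–(329,221). Now I'll measure it and compute the grasp pose for the hook.

```bash
python3 - <<'E'
from h import *
import pickle
w,t=pickle.load(open("v1.pkl","rb"));s=env.read_camera("scene")
def mask(im,roi):
    h=cv2.cvtColor(im,cv2.COLOR_RGB2HSV);x,y,wd,ht=roi;o=np.zeros(h.shape[:2],np.uint8)
    m=cv2.inRange(h,(4,200,150),(17,255,255))|cv2.inRange(h,(40,100,60),(85,255,255))
    o[y:y+ht,x:x+wd]=m[y:y+ht,x:x+wd]
    n,l,st,_=cv2.connectedComponentsWithStats(cv2.morphologyEx(o,cv2.MORPH_CLOSE,np.ones((3,3))));k=1+st[1:,4].argmax();return (l==k).astype(np.uint8)
L={}
for nm,c,roi in(("w",w,(240,195,100,50)),("t",t,(365,265,60,45)),("s",s,(275,220,38,30))):
    m=mask(c["image"],roi);ct,hi=cv2.findContours(m,cv2.RETR_CCOMP,cv2.CHAIN_APPROX_NONE)
    k=max(range(len(ct)),key=lambda i:len(ct[i]));rc=cv2.minAreaRect(ct[k]);b=cv2.boxPoints(rc)
    e=[(b[0]+b[1])/2,(b[2]+b[3])/2] if np.linalg.norm(b[0]-b[1])<np.linalg.norm(b[1]-b[2]) else [(b[1]+b[2])/2,(b[3]+b[0])/2]
    L[nm]=(c,np.array(e));print(nm,rc,np.round(e,1).tolist())
    for i in range(len(ct)):
        if hi[0][i][3]>=0:
            M=cv2.moments(ct[i])
            if M["m00"]>5:print("  hole",M["m00"],M["m10"]/M["m00"],M["m01"]/M["m00"])
E
```

```text
w ((287.4978332519531, 219.533203125), (84.74520874023438, 28.004499435424805), 3.814074993133545) [[245.1999969482422, 216.6999969482422], [329.79998779296875, 222.39999389648438]]
  hole 34.5 285.42512077294685 218.8309178743961
  hole 143.5 313.43670150987225 220.31823461091753
  hole 25.0 255.5 216.0Traceback (most recent call last):
  File "<stdin>", line 11, in <module>
  File "<stdin>", line 8, in mask
ValueError: attempt to get argmax of an empty sequence
```

```bash
python3 - <<'E'
from h import *
import pickle
w,t=pickle.load(open("v1.pkl","rb"));s=env.read_camera("scene")
for cs,ps in(([w,t,s],[(313.4,220.3),(380.5,282.4),(303.4,239.7)]),([w,s],[(313.4,220.3),(303.4,239.7)]),([w,t],[(313.4,220.3),(380.5,282.4)])): print(tri(cs,ps))
a=onz(w,[(329.8,222.4)],.093)[0]
for z in (.045,.05,.055,.06): 
    b=onz(w,[(245.2,216.7)],z)[0];d=a-b;print(z,b.round(4),"len",np.linalg.norm(d),"elev",np.degrees(np.arctan2(d[2],np.hypot(*d[:2]))),"yaw",np.degrees(np.arctan2(d[1],d[0])))
print("end",a,"tray yaw from rim",np.degrees(np.arctan2(.1887,.0828)))
r=onz(w,[(291,129),(291,299)],.06);print(r,np.degrees(np.arctan2(*(r[1]-r[0])[[1,0]]))+90)
# hook grasp pose: rail axes
xr=np.array([.13600,.99071,0]);yr=np.array([-.99071,.136,0]);z=np.array([0,0,1.])
seat=np.array([.5325,.2772,.3145]);c=seat-.045*z
for deg in (35,45):
    g=np.radians(deg);az=np.cos(g)*xr-np.sin(g)*z
    for sg in (1,-1):
        ay=sg*yr;R=Ro.from_matrix(np.c_[np.cross(ay,az),ay,az])
        P=c-.003*az
        rel(P-.12*az,R,f"pre{deg} {sg} {np.round(P-.12*az,3)}");
E
```

```text
(array([ 0.51330348, -0.12006439,  0.08565782]), [np.float64(0.0006995055984821989), np.float64(0.0015353301607867644), np.float64(0.0017626635008979915)])
(array([ 0.51335102, -0.11905121,  0.08626086]), [np.float64(0.0010409108691828138), np.float64(0.0010409108691828138)])
(array([ 0.51362682, -0.120711  ,  0.08667926]), [np.float64(0.0007982424880307981), np.float64(0.0007982424880308388)])
0.045 [ 0.4881 -0.2013  0.045 ] len 0.11402855789253512 elev 24.8944014352957 yaw 71.33584408707773
0.05 [ 0.4873 -0.1998  0.05  ] len 0.1108892497572736 elev 22.81607987889074 yaw 70.64340594493481
0.055 [ 0.4866 -0.1982  0.055 ] len 0.10791853002218926 elev 20.61688398754563 yaw 69.93433152486112
0.06 [ 0.4858 -0.1966  0.06  ] len 0.10513069126714965 elev 18.29411979795708 yaw 69.20823917161952
end [ 0.5212192  -0.10332885  0.093     ] tray yaw from rim 66.30853116880219
[[ 0.41559574 -0.10636569  0.06      ]
 [ 0.60559924 -0.19031046  0.06      ]] 66.16385141292913
pre35 1 [0.519 0.177 0.34 ] shift [0.0847, 0.2643, 0.0139] rot [-0.8645, -0.6723, -1.6587] rows>= 10.6 t 2.8
pre35 -1 [0.519 0.177 0.34 ] shift [0.0847, 0.2643, 0.0139] rot [-0.6316, 0.8122, 1.2154] rows>= 8.5 t 2.8
pre45 1 [0.521 0.191 0.356] shift [0.088, 0.2777, -0.0025] rot [-0.7098, -0.5517, -1.7114] rows>= 10.3 t 2.8
pre45 -1 [0.521 0.191 0.356] shift [0.088, 0.2777, -0.0025] rot [-0.5175, 0.6657, 1.2517] rows>= 8.0 t 2.8
```

```bash
cat >> h.py <<'E'
Z=np.array([0,0,1.])
def hookR(yaw,deg=40):  # hook x axis yaw (rad) -> tool rotation and hook rotation
    xr=np.array([np.cos(yaw),np.sin(yaw),0]);yr=np.cross(Z,xr);g=np.radians(deg);az=np.cos(g)*xr-np.sin(g)*Z
    return Ro.from_matrix(np.c_[np.cross(-yr,az),-yr,az]),np.c_[xr,yr,Z]
YR=np.arctan2(.99071,.136)
E
python3 - <<'E'
from h import *
import pickle
w,t=pickle.load(open("v1.pkl","rb"))
e=onz(w,[(201,211)],.005)[0];h=np.array([.5134,-.12,.0858]);d=h-e;print(e,np.linalg.norm(d),np.degrees(np.arctan2(d[1],d[0])),np.degrees(np.arcsin(d[2]/np.linalg.norm(d))))
R,H=hookR(YR);seat=np.array([.5325,.2772,.3145]);G=seat+H@[-.003,0,-.04];az=R.as_matrix()[:,2]
P=G-.003*az;print("P",P.round(4));rel(P-.12*az,R);print(env.get_state()["joint_pos"].round(2))
E
```

```text
[ 0.46529333 -0.26477098  0.005     ] 0.17263118705448843 71.61861243467715 27.907781914127114
P [0.5318 0.272  0.2764]
 shift [0.0855, 0.2677, 0.0004] rot [-0.5746, 0.739, 1.2345] rows>= 8.2 t 2.8
[-0.35  0.17  0.11  1.5   0.    0.03]
```

```bash
python3 nudge.py '[[0.085,0.268,0,-0.575,0.739,1.234],[0.085,0.268,0,-0.575,0.739,1.234],[0.085,0.268,0,-0.575,0.739,1.234],[0.085,0.268,0,-0.575,0.739,1.234],[0.085,0.268,0,-0.575,0.739,1.234],[0.085,0.268,0,-0.575,0.739,1.234],[0.085,0.268,0,-0.575,0.739,1.234],[0.085,0.268,0,-0.575,0.739,1.234]]' 0.05 && python3 - <<'E'
from h import *
R,H=hookR(YR);P=np.array([.5318,.272,.2764]);az=R.as_matrix()[:,2]
rel(P-.12*az,R);print(env.get_state()["joint_pos"].round(2))
w=env.read_camera("wrist");cv2.imwrite("pics/w2.png",w["image"][:,:,::-1])
seat=np.array([.5325,.2772,.3145])
for q in([0,0,0],[0,0,.010],[0,0,-.1],[-.0186,0,-.085],[-.016,0,-.019],[.016,0,-.071]):print(q,proj(w,seat+H@q).round())
E
```

```text
clock: 3.8
tcp_pos: [0.5203, 0.1806, 0.3538]
orientation: [-0.272, 0.674, 0.613, 0.311]
wrist_force: [0.5, 0.3, 0.4]
finger_gap: 0.0497
grip_force: 0.0
 shift [-0.0, -0.001, 0.0003] rot [-0.0163, 0.0202, 0.0346] rows>= 0.2 t 3.8
[-0.22  0.19 -0.1   1.39  0.85  1.4 ]
[0, 0, 0] [[329. 202.]]
[0, 0, 0.01] [[329. 192.]]
[0, 0, -0.1] [[326. 272.]]
[-0.0186, 0, -0.085] [[326. 285.]]
[-0.016, 0, -0.019] [[328. 240.]]
[0.016, 0, -0.071] [[328. 238.]]
```

View pics/w2.png

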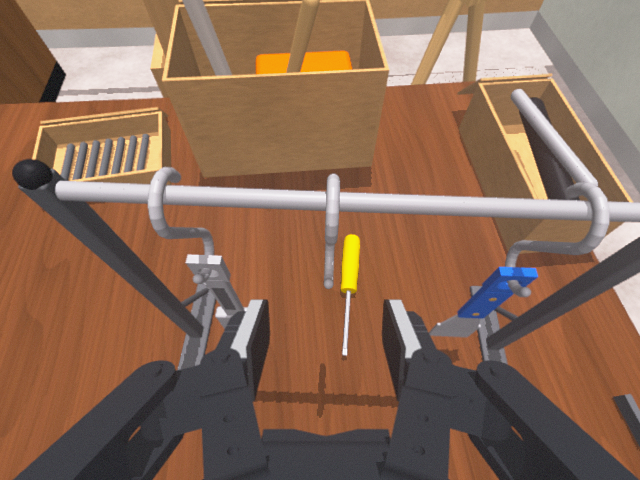

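The wrist view shows the hook aligned with the jaws. Its upper bend is at (332,195) and its tip at (329,284), which puts it about 2 mm towards tool +y. I'll finish the rotation and then approach.

```bash
python3 nudge.py '[[0,0.001,0,-0.016,0.02,0.035],[0,0.001,0,-0.016,0.02,0.035]]' && python3 - <<'E'
from h import *
R,H=hookR(YR);P=np.array([.5318,.272,.2764])-.002*H[:,1]
rel(P,R)
E
```

```text
clock: 4.1
tcp_pos: [0.5217, 0.18, 0.354]
orientation: [-0.276, 0.682, 0.598, 0.318]
wrist_force: [0.5, -0.4, -0.1]
finger_gap: 0.0498
grip_force: 0.0
 shift [0.0005, -0.0003, 0.1208] rot [-0.0014, 0.004, 0.0056] rows>= 1.9 t 4.1
```

```bash
python3 nudge.py '[[0,0,0.03,0,0,0],[0,0,0.06,0,0,0],[0,0,0.09,0,0,0],[0,0,0.105,0,0,0],[0,0,0.121,0,0,0],[0,0,0.121,0,0,0]]' && python3 nudge.py '[[0,0,0,0,0,0],[0,0,0,0,0,0],[0,0,0,0,0,0],[0,0,0,0,0,0],[0,0,0,0,0,0],[0,0,0,0,0,0]]' 0 60; python3 - <<'E'
from h import *
import pickle
w=env.read_camera("wrist");cv2.imwrite("pics/w3.png",w["image"][120:420,120:520,::-1])
R,H=hookR(YR);P=np.array([.5318,.272,.2764])-.002*H[:,1];rel(P,R)
seat=np.array([.5325,.2772,.3145])-.002*H[:,1]
for q in([0,0,0],[0,0,.010],[-.0186,0,-.085]):print(q,proj(w,seat+H@q).round()-[120,120])
E
```

```text
clock: 4.85
tcp_pos: [0.5336, 0.2725, 0.2751]
orientation: [-0.277, 0.682, 0.599, 0.317]
wrist_force: [0.7, 0.6, -0.0]
finger_gap: 0.0502
grip_force: 0.0
clock: 5.6
tcp_pos: [0.5343, 0.2711, 0.2757]
orientation: [-0.277, 0.682, 0.597, 0.318]
wrist_force: [0.3, -2.0, 2.3]
finger_gap: 0.0063
grip_force: 58.5
 shift [0.0008, -0.0006, -0.0001] rot [-0.0007, 0.0026, 0.0032] rows>= 0.0 t 5.65
[0, 0, 0] [[205. 172.]]
[0, 0, 0.01] [[205. 158.]]
[-0.0186, 0, -0.085] [[205. 279.]]
```

View pics/w3.png

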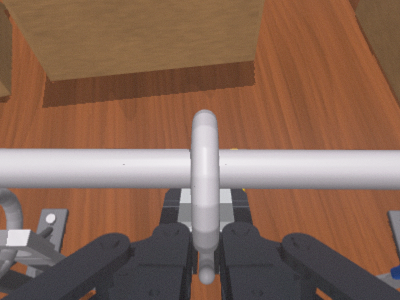

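The hook is gripped: 58 N, tip visible at (206,274) in the crop, upper bend still on the bar. I'll take it off along a path that keeps the bar clear of the bend's end, the shank and the fingers.

```bash
python3 nudge.py '[[0.0043,0,-0.0089,0,0,0],[0.0085,0,-0.0163,0,0,0],[0.0085,0,-0.0163,0,0,0],[0.0046,0,-0.0248,0,0,0],[0.0046,0,-0.0248,0,0,0],[-0.0057,0,-0.037,0,0,0],[-0.03,0,-0.0665,0,0,0],[-0.068,0,-0.1125,0,0,0]]' && python3 nudge.py '[[0,0,0,0,0,0],[0,0,0,0,0,0]]'; python3 - <<'E'
from h import *
import pickle
w=env.read_camera("wrist");s=env.read_camera("scene");t=env.read_camera("top")
h=[cv2.resize(w["image"][120:420,120:520],(400,300)),cv2.resize(w["image"][200:350,225:425],(400,300),interpolation=2)]
st=env.get_state();R0=Ro.from_quat(st["orientation"][[1,2,3,0]])
R,H=hookR(YR); T=R0*R.inv()
G=st["tcp_pos"]+R0.apply([0,0,.003])
org=G-T.apply(H@[-.003,0,.005])
for q in ([0,0,.055],[-.0186,0,-.04],[0,0,-.055]):
    X=org+T.apply(H@np.array(q));print(q,X.round(4),[proj(c,X).round(1).tolist() for c in(w,s,t)])
X=org
def cr(c,k):
    x,y=proj(c,X)[0].astype(int);print("crop",x-k*4,y-k*3,50/k);return cv2.resize(c["image"][y-k*3:y+k*3,x-k*4:x+k*4],(400,300),interpolation=2)
cv2.imwrite("pics/c4.png",np.vstack([np.hstack(h),np.hstack([cr(s,12),cr(t,12)])])[:,:,::-1])
E
```

```text
clock: 6.65
tcp_pos: [0.5159, 0.1426, 0.2961]
orientation: [-0.277, 0.681, 0.599, 0.317]
wrist_force: [1.0, -1.6, -0.8]
finger_gap: 0.0065
grip_force: 58.6
clock: 6.9
tcp_pos: [0.517, 0.1423, 0.2957]
orientation: [-0.277, 0.683, 0.597, 0.318]
wrist_force: [-0.3, -0.1, -0.7]
finger_gap: 0.0061
grip_force: 58.6
[0, 0, 0.055] [0.517  0.1491 0.344 ] [[[323.7, 275.1]], [[411.1, 215.8]], [[227.8, 268.9]]]
[-0.0186, 0, -0.04] [0.5146 0.1304 0.249 ] [[[324.9, 397.0]], [[395.8, 245.0]], [[247.0, 274.5]]]
[0, 0, -0.055] [0.5171 0.1488 0.234 ] [[[324.9, 364.0]], [[401.8, 255.3]], [[237.9, 273.6]]]
crop 358 200 4.166666666666667
crop 185 235 4.166666666666667
```

View pics/c4.png

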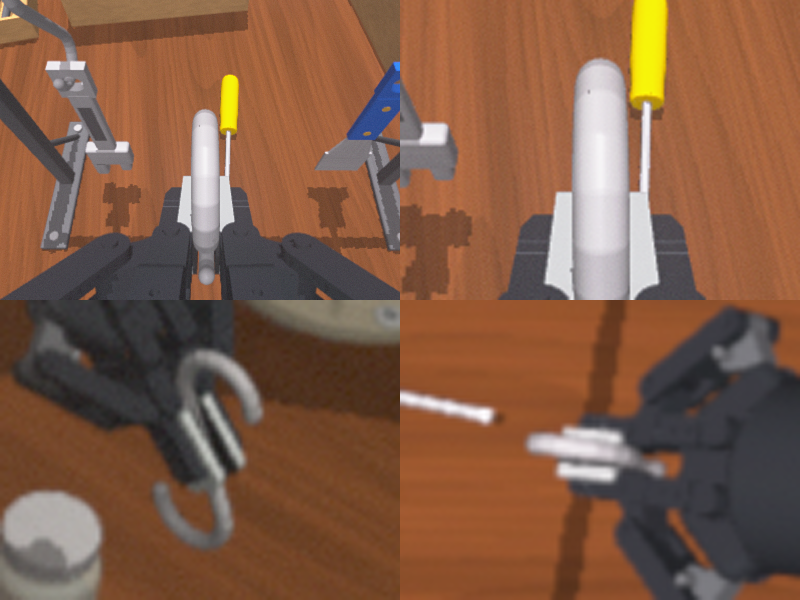

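The hook is off the bar and held. The measured tip, scene (396,245) and top (246,275), matches the prediction within 1 px. Now the pose for approaching the hole.

```bash
cat >> h.py <<'E'
YS=np.radians(71)
def tcp(org,yaw):
    R,H=hookR(yaw);return np.array(org)+H@[-.003,0,.005]-.003*R.as_matrix()[:,2],R
def hook():  # hook origin from state (upright grasp)
    s=env.get_state();R0=Ro.from_quat(s["orientation"][[1,2,3,0]]);R,H=hookR(0.)
    T=R0*R.inv();return s["tcp_pos"]+R0.apply([0,0,.003])-T.apply([-.003,0,.005]),T
H0=np.array([.5134,-.120,.0858]);XS=np.array([np.cos(YS),np.sin(YS),0])
E
python3 - <<'E'
from h import *
t=env.read_camera("top")
print("jar",onz(t,[(308,325)],.065),"can",onz(t,[(295,160)],.17),"tape",onz(t,[(343,178)],.062))
for o in (.08*XS+.15*Z,.08*XS+.027*Z): rel(*tcp(H0+o,YS),n=(H0+o).round(3))
R,H=hookR(YS);print("world in tool: x",R.inv().apply(XS),"up",R.inv().apply(Z))
E
```

```text
jar [[0.42467286 0.02541878 0.065     ]] can [[0.74486272 0.05425454 0.17      ]] tape [[ 0.73581306 -0.0431027   0.062     ]]
[ 0.539 -0.044  0.236] shift [-0.1625, 0.0466, -0.1098] rot [-0.1522, 0.0029, 0.1299] rows>= 3.2 t 7.1
[ 0.539 -0.044  0.113] shift [-0.2564, 0.0464, -0.0305] rot [-0.1522, 0.0029, 0.1299] rows>= 4.2 t 7.1
world in tool: x [6.42787610e-01 1.45691664e-16 7.66044443e-01] up [ 7.66044443e-01  5.55111512e-17 -6.42787610e-01]
```

```bash
python3 nudge.py '[[-0.04,0.012,-0.027,-0.04,0,0.033],[-0.08,0.024,-0.055,-0.08,0,0.066],[-0.12,0.036,-0.083,-0.12,0,0.1],[-0.1625,0.0466,-0.1098,-0.152,0.003,0.13],[-0.2564,0.0464,-0.0305,-0.152,0.003,0.13],[-0.2564,0.0464,-0.0305,-0.152,0.003,0.13],[-0.2564,0.0464,-0.0305,-0.152,0.003,0.13],[-0.2564,0.0464,-0.0305,-0.152,0.003,0.13]]'; python3 - <<'E'
from h import *
o,T=hook();print((o-H0).round(4),np.degrees(T.as_euler("zyx")).round(2))
s=env.read_camera("scene");t=env.read_camera("top");w=env.read_camera("wrist")
def cr(c,k,X):
    x,y=proj(c,X)[0].astype(int);x0=max(0,min(640-k*8,x-k*4));y0=max(0,min(480-6*k,y-k*3));print("crop",x0,y0,50/k);return cv2.resize(c["image"][y0:y0+k*6,x0:x0+k*8],(400,300),interpolation=2)
X=(o+H0)/2
for q in([-.0186,0,-.04],[0,0,.055]):print(q,[proj(c,o+T.apply(q)).round(1).tolist() for c in(s,t,w)])
print("hole",[proj(c,H0).round(1).tolist() for c in(s,t,w)])
cv2.imwrite("pics/c5.png",np.hstack([cr(s,10,X),cr(t,12,X)])[:,:,::-1])
rel(*tcp(H0+.0186*XS+.027*Z,YS))
E
```

```text
clock: 8.1
tcp_pos: [0.5384, -0.0501, 0.1215]
orientation: [-0.245, 0.738, 0.526, 0.345]
wrist_force: [-0.1, 0.2, 0.5]
finger_gap: 0.0063
grip_force: 58.7
[0.0268 0.0749 0.0288] [ 7.095e+01 -5.000e-02  2.000e-02]
[-0.0186, 0, -0.04] [[[314.8, 258.8]], [[351.5, 272.2]], [[324.9, 398.7]]]
[0, 0, 0.055] [[[319.3, 237.0]], [[344.7, 265.4]], [[325.2, 279.1]]]
hole [[[302.7, 239.5]], [[379.7, 282.4]], [[322.5, 579.1]]]
crop 270 216 5.0
crop 313 239 4.166666666666667
 shift [-0.0407, -0.0017, -0.0446] rot [0.0035, 0.001, 0.0022] rows>= 1.0 t 8.25
```

View pics/c5.png

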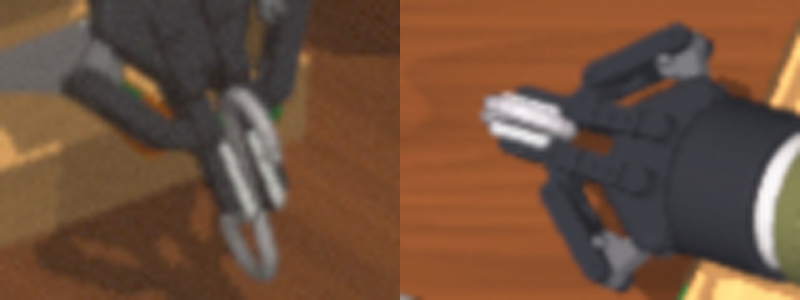

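```bash
python3 nudge.py '[[-0.01,-0.0017,-0.011,0.003,0.001,0.002],[-0.02,-0.0017,-0.022,0.003,0.001,0.002],[-0.03,-0.0017,-0.033,0.003,0.001,0.002],[-0.0407,-0.0017,-0.0446,0.003,0.001,0.002],[-0.0407,-0.0017,-0.0446,0.003,0.001,0.002],[-0.0407,-0.0017,-0.0446,0.003,0.001,0.002]]'; python3 - <<'E'
from h import *
o,T=hook();R,H=hookR(YS);print((H.T@(o-H0)).round(4),np.degrees(T.as_euler("zyx")).round(2))
s=env.read_camera("scene");t=env.read_camera("top");w=env.read_camera("wrist")
print("tip",[proj(c,o+T.apply([-.0186,0,-.04])).round(1).tolist() for c in(s,t,w)],"hole",[proj(c,H0).round(1).tolist() for c in(s,t,w)])
rel(*tcp(H0+.0186*XS+.036*Z,YS),"36");rel(*tcp(H0+.0175*XS+.044*Z,YS),"44")
a=cv2.resize(s["image"][210:270,270:350],(400,300),interpolation=2);b=cv2.resize(w["image"][240:480,165:485],(400,300))
cv2.imwrite("pics/c6.png",np.hstack([a,b])[:,:,::-1])
E
```

```text
clock: 9.0
tcp_pos: [0.5162, -0.1071, 0.1171]
orientation: [-0.247, 0.739, 0.525, 0.344]
wrist_force: [-0.7, 1.4, -1.9]
finger_gap: 0.0065
grip_force: 58.7
[0.0184 0.0015 0.0243] [70.91  0.21  0.16]
tip [[[303.4, 243.4]], [[378.8, 283.7]], [[327.3, 400.9]]] hole [[[302.7, 239.5]], [[379.7, 282.4]], [[331.2, 395.5]]]
36 shift [0.0086, 0.0017, -0.0077] rot [-0.0024, -0.0013, -0.0035] rows>= 0.2 t 9.15
44 shift [0.0141, 0.0016, -0.0137] rot [-0.0024, -0.0013, -0.0035] rows>= 0.3 t 9.15
```

View pics/c6.png

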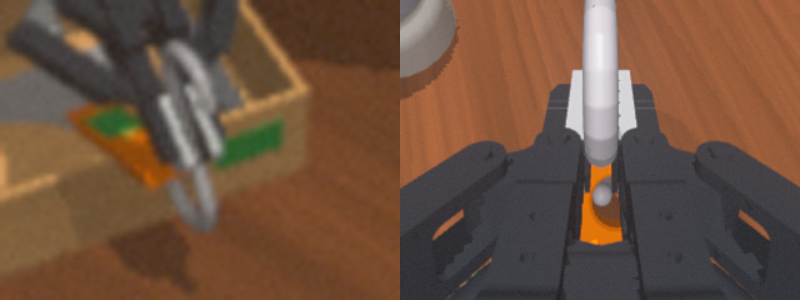

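The wrist crop shows the tip's ball seen through the handle hole at about (602,197), with the hole around (602,207). So the tip is under the hole, slightly ahead of centre. I'll measure the hole in this view numerically.

```bash
python3 - <<'E'
from h import *
o,T=hook();R,H=hookR(YS);print((H.T@(o-H0)).round(4))
w=env.read_camera("wrist");im=w["image"][374:440,308:346];h=cv2.cvtColor(im,cv2.COLOR_RGB2HSV).astype(int)
for i,r in enumerate(h[::2]):print(374+2*i,"".join("O" if (a[0]<20 and a[1]>190 and a[2]>185) else "o" if (a[0]<20 and a[1]>150 and a[2]>90) else "." if a[1]<70 and a[2]<90 else "g" if a[1]<70 else "d" for a in r))
E
```

```text
[0.019  0.0017 0.0244]
374 .........dOOOOOOooooOOOOOOo...........
376 .........oOOOOOOOOOOOOOOOOd...........
378 .........oOOOOOOOOOOOOOOOOo...........
380 .........oOOOOOOOOOOOOOOOod...........
382 .........oOOOOOOOOOOooddggd...........
384 .........oOOOOOOOOodgggggg............
386 .........oOOOOOOdggggggggg............
388 ........doOOOOoggggggggggg............
390 ....g...dOOOOdgggggggggggg............
392 ....g...dOOOdggggggggggggg.....g......
394 ...ddooooOOdgggggggggggggggddddd......
396 ...oOOOOOOOggggggggggggggggdddodd.....
398 ...oOOOOOOogggggggggggggggddddod......
400 ...oOOOOOOodggggggggggggggdddddd......
402 ..doOOOOOOoodgggggggggggddddddddd.....
404 ..oOOOOOOOOooddgggggggddddddddodd.....
406 ..dOOOOOOOOooooddddddddoddddddddd.....
408 ..oOOOOOOOOooooddddddddodddddodddd....
410 ..oOOOOOOOOOoooooddddddoddddddddd.....
412 ..oOOOOOOOOOOoooooodddddddddddddd.....
414 ..oOOOOOOOOOOOOoooooooooddddddddd.....
416 ..oOOOOOOOOOOOOOoooooooooooooooood....
418 .doOOOOOOOOOOOOOOOoooooooooooooood....
420 .dOOOOOOOOOOOOOOOOOOOooooooooooooo....
422 .dOOOOOOOOOOOOOOOOOOOOOOOOOOooooood...
424 .oOOOOOOOOOOOOOOOOOOOOOOOOOOOOOOOOd...
426 .oOOOOOOOOOOOOOOOOOOOOOOOOOOOOOOOOo...
428 doOOOOOOOOOOOOOOOOOOOOOOOOOOOOOOOOod..
430 dOOOOOOOOOOOOOOOOOOOOOOOOOOOOOOOOOOd..
432 dooOOOOOOOOOOOOOOOOOOOOOOOOOOOOOOoo...
434 ......gddoOOOOOOOOOOOOOooooddg........
436 ...............dddddg.................
438 ......................................
```

Through the hole's rim (circle fit: centre ≈(336,402.5), r≈19 px) the tip sits at ≈(326.5,397). I'll update the hole position from this close view.

```bash
python3 - <<'E'
from h import *
o,T=hook();R,H=hookR(YS)
w=env.read_camera("wrist")
for z in(.084,.0858,.088):
    X=onz(w,[(336,402.5)],z)[0];print(z,X.round(4),(H.T@(X-H0)).round(4),"tip-X",(H.T@(o+T.apply([-.0186,0,-.04])-X)).round(4))
tp=onz(w,[(326.5,397)],(o+T.apply([-.0186,0,-.04]))[2])[0];print("tip seen-pred",(H.T@(tp-o-T.apply([-.0186,0,-.04]))).round(4))
E
```

```text
0.084 [ 0.5146 -0.123   0.084 ] [-0.0025 -0.0021 -0.0018] tip-X [ 0.0029  0.004  -0.0137]
0.0858 [ 0.5145 -0.1232  0.0858] [-0.0027 -0.0021 -0.    ] tip-X [ 0.0032  0.004  -0.0155]
0.088 [ 0.5144 -0.1235  0.088 ] [-0.003  -0.002   0.0022] tip-X [ 0.0034  0.0039 -0.0177]
tip seen-pred [0.0012 0.0002 0.    ]
```

```bash
python3 nudge.py '[[-0.0026,0.004,-0.0031,0,0,0],[-0.0026,0.004,-0.0031,0,0,0],[0.0035,0.004,-0.0082,0,0,0],[0.0089,0.004,-0.0127,0,0,0],[0.0089,0.004,-0.0127,0,0,0],[0.0129,0.004,-0.0173,0,0,0],[0.0129,0.004,-0.0173,0,0,0]]'; python3 - <<'E'
from h import *
o,T=hook();R,H=hookR(YS);print((H.T@(o-H0)).round(4),np.degrees(T.as_euler("zyx")).round(2),env.get_state()["wrist_force"])
w=env.read_camera("wrist");im=w["image"][350:440,300:356];h=cv2.cvtColor(im,cv2.COLOR_RGB2HSV).astype(int)
print("tip",proj(w,o+T.apply([-.0186,0,-.04])),"hole",proj(w,H0+H@[-.0027,-.0021,0]))
for i,r in enumerate(h[::3]):print(350+3*i,"".join("O" if (a[0]<20 and a[1]>190 and a[2]>185) else "o" if (a[0]<20 and a[1]>150 and a[2]>90) else "." if a[1]<70 and a[2]<90 else "g" if a[1]<70 else "d" for a in r))
E
```

```text
clock: 10.12
tcp_pos: [0.5186, -0.1133, 0.1385]
orientation: [-0.247, 0.738, 0.525, 0.344]
wrist_force: [0.0, -0.5, -2.2]
finger_gap: 0.0063
grip_force: 58.7
[ 0.0134 -0.0027  0.0457] [70.94  0.18  0.1 ] [ 1.96305012e-03 -5.30924932e-01 -2.20872465e+00]
tip [[326.9373334 399.8280679]] hole [[326.01266796 395.95801822]]
350 .........gggggggggggggggggggggggggggggggggg.............
353 ............ggggggggggggggggggggggggggg.................
356 .............gggggggggggggggggggggggggg.................
359 .............gggggggggggggggggggggggggg.................
362 .............ggggggggggggggggggggggggg..................
365 ..............gggggggggggggggggggggggg..................
368 ................gggggggggggggggggggg....................
371 .................ddgggggggggggggddd.....................
374 .................oOOOOOOoooOOOOOOOo.....................
377 .................oOOOOOodddddgdddod.....................
380 .................doggggggggggggggg......................
383 .................ddggggggggggggggg......................
386 .................ddggggggggggggggg.........
[... 350 characters left out ...]
ggddddoddddoood..............
407 ..........oOOOOooooooooooodddddddoddooooo...............
410 ..........oOOOOOOooooooooooooooooooooooood..............
413 ..........oOOOOOOOOOOOooooooooooooooOOOOOd..............
416 ....d.....oOOOOOOOOOOOOOOOOOOOOOOOOOOOOOOo..............
419 .........doOOOOOOOOOOOOOOOOOOOOOOOOOOOOOOod.............
422 .........oOOOOOOOOOOOOOOOOOOOOOOOOOOOOOOOOo.............
425 .........oOOOOOOOOOOOOOOOOOOOOOOOOOOOOOOOOo.............
428 ........doOOOOOOOOOOOOOOOOOOOOOOOOOOOOOOOOod............
431 ........oOOOOOOOOOOOOOOOOOOOOOOOOOOOOOOOOOOd............
434 ..............gddoooOOOOOOOOOOOooooddg..................
437 ........................................................
```

The tip is centred in the hole and about 6 mm through, with no contact force of note. I'll slip the bend in and raise the handle along its arc.

```bash
python3 nudge.py '[[0.0015,0,-0.0052,0,0,0],[0.0015,0,-0.0052,0,0,0],[0.0014,0,-0.0116,0,0,0],[0.0014,0,-0.0116,0,0,0],[0.0027,0,-0.0179,0,0,0],[0.0047,0,-0.025,0,0,0],[0.0066,0,-0.0323,0,0,0],[0.0066,0,-0.0323,0,0,0]]'; python3 - <<'E'
from h import *
o,T=hook();R,H=hookR(YS);print((H.T@(o-H0)).round(4),np.degrees(T.as_euler("zyx")).round(2),env.get_state()["wrist_force"])
w=env.read_camera("wrist");im=w["image"][350:440,300:356];h=cv2.cvtColor(im,cv2.COLOR_RGB2HSV).astype(int)
for i,r in enumerate(h[::4]):print(350+4*i,"".join("O" if (a[0]<20 and a[1]>190 and a[2]>185) else "o" if (a[0]<20 and a[1]>150 and a[2]>90) else "." if a[1]<70 and a[2]<90 else "g" if a[1]<70 else "d" for a in r))
E
```

```text
clock: 11.18
tcp_pos: [0.5121, -0.1332, 0.1645]
orientation: [-0.246, 0.739, 0.525, 0.344]
wrist_force: [0.3, 0.7, -1.1]
finger_gap: 0.0063
grip_force: 58.6
[-0.0076 -0.0031  0.0718] [70.91  0.15  0.09] [ 0.29016927  0.74608934 -1.07236083]
350 .........gggggggggggggggggggggggggggggggggg.............
354 ............ggggggggggggggggggggggggggg.................
358 .............gggggggggggggggggggggggggg.................
362 .............gggggggggggggggggggggggggg.................
366 ..............ggggggggggggggggggggggg...................
370 .................ggggggggggggggggg......................
374 .................ddggggggggggggggg......................
378 .................ddgggggggggggggggd.....................
382 .................ddgggggggggggggggd.....................
386 .................ddggggggggggggggg......................
390 ............g....odggggggggggggggg......................
394 ...........ddooodogggggggggggggggggdoodd................
398 ...........oOOOOOOdgggggggggggggggdoOOOOd...............
402 ..........doOOOOOOOOogggggggggggoOOOOOOOo...............
406 ..........dOOOOOOOOOOOOOOOOOOOOOOOOOOOOOOd..............
410 ..........oOOOOOOOOOOOOOOOOOOOOOOOOOOOOOOd..............
414 ..........oOOOOOOOOOOOOOOOOOOOOOOOOOOOOOOo..............
418 .........doOOOOOOOOOOOOOOOOOOOOOOOOOOOOOOo..............
422 .........dOOOOOOOOOOOOOOOOOOOOOOOOOOOOOOOOo.............
426 .........oOOOOOOOOOOOOOOOOOOOOOOOOOOOOOOOOo.............
430 ........ooOOOOOOOOOOOOOOOOOOOOOOOOOOOOOOOOod............
434 ...............ddoooOOOOOOOOOOOoooodd...................
438 ........................................................
```

```bash
python3 nudge.py '[[0.0025,0,-0.011,0,0,0],[0.0045,0,-0.0214,0,0,0],[0.0055,0,-0.031,0,0,0],[0.0064,0,-0.0406,0,0,0],[0.0064,0,-0.05,0,0,0],[0.0064,0,-0.0596,0,0,0],[0.0053,0,-0.069,0,0,0],[0.0043,0,-0.078,0,0,0]]' && python3 nudge.py '[[-0.0018,0,-0.0087,0,0,0],[-0.0035,0,-0.0173,0,0,0],[-0.006,0,-0.026,0,0,0],[-0.0087,0,-0.0345,0,0,0],[-0.0155,0,-0.0503,0,0,0],[-0.0233,0,-0.0666,0,0,0],[-0.0318,0,-0.0834,0,0,0],[-0.0318,0,-0.0834,0,0,0]]'; python3 - <<'E'
from h import *
o,T=hook();R,H=hookR(YS);print((H.T@(o-H0)).round(4),o,np.degrees(T.as_euler("zyx")).round(2),env.get_state()["wrist_force"])
E
```

```text
clock: 12.22
tcp_pos: [0.4933, -0.1871, 0.2176]
orientation: [-0.247, 0.738, 0.525, 0.343]
wrist_force: [0.8, -0.9, -2.7]
finger_gap: 0.0061
grip_force: 58.7
clock: 13.22
tcp_pos: [0.4658, -0.2681, 0.2464]
orientation: [-0.246, 0.739, 0.524, 0.344]
wrist_force: [-0.0, -1.4, -2.3]
finger_gap: 0.0059
grip_force: 58.6
[-0.1503 -0.0032  0.1536] [ 0.46751229 -0.2631161   0.23942833] [70.82  0.18  0.1 ] [-0.04698177 -1.39894253 -2.30838482]
```

```bash
python3 nudge.py '[[0.0115,0,-0.0096,0,0,0],[0.023,0,-0.0193,0,0,0],[0.0345,0,-0.029,0,0,0],[0.046,0,-0.0385,0,0,0],[0.0575,0,-0.048,0,0,0],[0.069,0,-0.058,0,0,0],[0.08,0,-0.0675,0,0,0],[0.092,0,-0.077,0,0,0]]' && python3 nudge.py '[[0,0,0,0,0,0],[0,0,0,0,0,0],[0,0,0,0,0,0],[0,0,0,0,0,0],[0,0,0,0,0,0],[0,0,0,0,0,0],[0,0,0,0,0,0],[0,0,0,0,0,0]]'; python3 - <<'E'
from h import *
o,T=hook();print(o,np.degrees(T.as_euler("zyx")).round(2),env.get_state()["wrist_force"])
s=env.read_camera("scene");e=o+T.apply([0,0,-.232]);g=o+T.apply([0,0,-.11])
print([proj(s,x).round().tolist() for x in(o,g,e)])
h=cv2.cvtColor(s["image"],cv2.COLOR_RGB2HSV)
for nm,m in(("orange",cv2.inRange(h,(4,190,120),(17,255,255))),("green",cv2.inRange(h,(40,100,50),(85,255,255)))):
    n,l,st,ce=cv2.connectedComponentsWithStats(m);print(nm,[(st[i].tolist(),ce[i].round()) for i in range(1,n) if st[i,4]>25 and 200<ce[i][0]<420 and ce[i][1]<300])
print(proj(s,o+T.apply([0,0,-.06])),proj(s,o+T.apply([0,0,-.042])))
E
```

```text
clock: 14.22
tcp_pos: [0.4665, -0.2665, 0.3674]
orientation: [-0.247, 0.738, 0.525, 0.344]
wrist_force: [0.0, 0.2, -3.2]
finger_gap: 0.0063
grip_force: 58.6
clock: 15.22
tcp_pos: [0.4665, -0.2664, 0.3665]
orientation: [-0.247, 0.738, 0.525, 0.344]
wrist_force: [-0.7, -0.4, -2.5]
finger_gap: 0.0064
grip_force: 58.6
[ 0.46823956 -0.26139636  0.35953196] [70.94  0.2   0.13] [-0.70618467 -0.40541829 -2.48576832]
[[[267.0, 115.0]], [[270.0, 155.0]], [[274.0, 193.0]]]
orange [([262, 130, 14, 39, 351], array([269., 150.]))]
green [([313, 234, 13, 9, 64], array([319., 238.]))]
[[268.96628939 137.4779709 ]] [[268.40715145 130.91520634]]
```

The scraper hangs plumb on the hook: the orange handle is at (269,150) in scene, as predicted, with a load of about 2.5 N. Next I go to the rail.

```bash
cat >> h.py <<'E'
MID=np.array([.5582,.2741,.3145])
E
python3 - <<'E'
from h import *
R,H=hookR(YR)
rel(*tcp(MID+H@[-.12,0,.045],YR))
E
```

```text
shift [0.2681, -0.0654, 0.3206] rot [0.1478, -0.0014, -0.1291] rows>= 6.8 t 15.28
```

```bash
python3 nudge.py '[[0.0054,-0.0013,0.0064,0.003,0,-0.0026],[0.0161,-0.0039,0.0192,0.0089,0,-0.0077],[0.0322,-0.0078,0.0385,0.0177,0,-0.0155],[0.0509,-0.0124,0.0609,0.0281,0,-0.0245],[0.0724,-0.0177,0.0866,0.04,0,-0.0349],[0.0938,-0.0229,0.1122,0.0517,0,-0.0452],[0.11,-0.0268,0.1315,0.0606,0,-0.0529],[0.12,-0.0293,0.1435,0.066,-0.001,-0.0578]]'; python3 - <<'E'
from h import *
R,H=hookR(YR)
rel(*tcp(MID+H@[-.12,0,.045],YR))
E
```

```text
clock: 16.27
tcp_pos: [0.4996, -0.0776, 0.3669]
orientation: [-0.261, 0.714, 0.558, 0.332]
wrist_force: [-0.3, -0.2, -2.8]
finger_gap: 0.0065
grip_force: 58.6
 shift [0.148, -0.0142, 0.1772] rot [0.08, -0.0004, -0.0696] rows>= 3.7 t 16.27
```

```bash
python3 nudge.py '[[0.015,-0.0014,0.018,0.008,0,-0.007],[0.035,-0.0034,0.042,0.019,0,-0.0165],[0.06,-0.0058,0.072,0.0325,0,-0.028],[0.086,-0.0083,0.103,0.0465,0,-0.0405],[0.11,-0.0106,0.132,0.0595,0,-0.0517],[0.13,-0.0125,0.156,0.07,0,-0.061],[0.142,-0.0137,0.17,0.077,0,-0.067],[0.148,-0.0142,0.177,0.08,0,-0.0696]]' && python3 nudge.py '[[0,0,0,0,0,0],[0,0,0,0,0,0],[0,0,0,0,0,0],[0,0,0,0,0,0],[0,0,0,0,0,0],[0,0,0,0,0,0],[0,0,0,0,0,0],[0,0,0,0,0,0]]';  python3 - <<'E'
from h import *
R,H=hookR(YR);o,T=hook();print((H.T@(o-MID)).round(4),np.degrees(T.as_euler("zyx")).round(2))
rel(*tcp(MID+H@[-.06,0,-.045+.0215],YR))
w=env.read_camera("wrist");s=env.read_camera("scene");t=env.read_camera("top")
X=o+T.apply([0,0,.055]);print("bend top pred",proj(w,X),proj(t,X)); X=o+T.apply([.019,0,.036]);print("hook x+19",proj(t,X),proj(w,X))
# bar check in wrist
b=[MID+H@[0,y,0] for y in(-.1,-.05,.05,.1)];print("bar pred",proj(w,b).round(1).tolist())
g=cv2.cvtColor(w["image"],cv2.COLOR_RGB2HSV)
for x,_ in proj(w,b):
    c=g[:,int(round(x))];r=np.where((c[:,1]<40)&(c[:,2]>140))[0];print(int(x),r.min() if len(r) else None,r.max() if len(r) else None,len(r))
E
```

```text
clock: 17.27
tcp_pos: [0.5414, 0.1485, 0.3661]
orientation: [-0.278, 0.683, 0.595, 0.319]
wrist_force: [-0.7, -0.1, -2.7]
finger_gap: 0.0064
grip_force: 58.7
clock: 18.27
tcp_pos: [0.5421, 0.1473, 0.3662]
orientation: [-0.278, 0.684, 0.595, 0.319]
wrist_force: [-0.1, -0.9, -3.1]
finger_gap: 0.0062
grip_force: 58.7
[-0.1225 -0.0013  0.0448] [ 8.205e+01 -0.000e+00  2.000e-02]
 shift [-0.0121, -0.0014, 0.0918] rot [0.0018, -0.0004, -0.0016] rows>= 1.5 t 18.27
bend top pred [[326.86799502 279.78075101]] [[218.70485394 248.10526669]]
hook x+19 [[208.65120082 247.58737104]] [[326.64484625 253.89262678]]
bar pred [[468.2, 180.2], [395.8, 180.6], [252.0, 181.0], [179.6, 181.0]]
468 18 372 88
395 24 185 68
251 172 185 14
179 15 372 57
```

```bash
python3 nudge.py '[[-0.0015,-0.0002,0.0115,0,0,0],[-0.003,-0.0004,0.023,0,0,0],[-0.0045,-0.0006,0.0345,0,0,0],[-0.006,-0.0008,0.046,0,0,0],[-0.008,-0.001,0.062,0,0,0],[-0.01,-0.0012,0.077,0,0,0],[-0.0121,-0.0014,0.0918,0.002,0,-0.002],[-0.0121,-0.0014,0.0918,0.002,0,-0.002]]' && python3 nudge.py '[[0,0,0,0,0,0],[0,0,0,0,0,0],[0,0,0,0,0,0],[0,0,0,0,0,0]]';  python3 - <<'E'
from h import *
R,H=hookR(YR);o,T=hook();print((H.T@(o+.045*Z-MID)).round(4),np.degrees(T.as_euler("zyx")).round(2))
w=env.read_camera("wrist");b=[MID+H@[0,y,0] for y in(-.06,-.04,.04,.06)];p=proj(w,b);print("bar pred",p.round(1).tolist())
g=cv2.cvtColor(w["image"],cv2.COLOR_RGB2HSV)
for x,y in p:
    y=int(y);c=g[y-30:y+30,int(round(x))];r=np.where((c[:,1]<45)&(c[:,2]>120))[0]+y-30;print(int(x),r.min(),r.max(),len(r))
for q,dz in((.028,-.0015),(.044,-.002),(.053,-.004),(.056,-.0125),(.06,-.021)): rel(*tcp(MID+H@[-.06+q,0,-.045+.0215+dz],YR),str(q))
E
```

```text
clock: 19.42
tcp_pos: [0.5486, 0.21, 0.2971]
orientation: [-0.279, 0.683, 0.596, 0.318]
wrist_force: [-0.8, -0.3, -2.6]
finger_gap: 0.0064
grip_force: 58.6
clock: 19.92
tcp_pos: [0.5495, 0.2092, 0.2981]
orientation: [-0.278, 0.683, 0.596, 0.319]
wrist_force: [0.7, 1.0, -2.6]
finger_gap: 0.0063
grip_force: 58.6
[-0.0602 -0.0002  0.0217] [ 8.218e+01 -3.000e-02  3.000e-02]
bar pred [[461.6, 186.7], [416.2, 186.8], [235.8, 186.9], [190.5, 186.9]]
461 172 197 26
416 173 196 24
235 172 196 25
190 172 196 25
0.028 shift [0.0168, -0.0002, 0.0226] rot [0.0001, -0.0005, 0.0003] rows>= 0.5 t 19.98
0.044 shift [0.0267, -0.0002, 0.0352] rot [0.0001, -0.0005, 0.0003] rows>= 0.7 t 19.98
0.053 shift [0.031, -0.0002, 0.0434] rot [0.0001, -0.0005, 0.0003] rows>= 0.9 t 19.98
0.056 shift [0.0264, -0.0002, 0.0511] rot [0.0001, -0.0005, 0.0003] rows>= 0.9 t 19.98
0.06 shift [0.0225, -0.0002, 0.0597] rot [0.0001, -0.0005, 0.0003] rows>= 1.0 t 19.98
```

```bash
python3 nudge.py '[[0.0084,0,0.0113,0,0,0],[0.0168,0,0.0226,0,0,0],[0.0267,0,0.0352,0,0,0],[0.031,0,0.0434,0,0,0],[0.031,0,0.0434,0,0,0],[0.0287,0,0.0472,0,0,0],[0.0264,0,0.0511,0,0,0],[0.0264,0,0.0511,0,0,0]]' && python3 nudge.py '[[-0.002,0,0.0043,0,0,0],[-0.0035,0,0.0082,0,0,0],[-0.0035,0,0.0082,0,0,0],[-0.0035,0,0.0082,0,0,0]]';  python3 - <<'E'
from h import *
R,H=hookR(YR);o,T=hook();print((H.T@(o+.045*Z-MID)).round(4),np.degrees(T.as_euler("zyx")).round(2),env.get_state()["wrist_force"])
w=env.read_camera("wrist");s=env.read_camera("scene")
cv2.imwrite("pics/c7.png",np.hstack([w["image"][110:410,125:525],cv2.resize(s["image"][220:370,380:580],(400,300),interpolation=2)])[:,:,::-1])
E
```

```text
clock: 20.98
tcp_pos: [0.5568, 0.2648, 0.2846]
orientation: [-0.278, 0.683, 0.595, 0.318]
wrist_force: [-0.4, 0.5, -2.4]
finger_gap: 0.0063
grip_force: 58.5
clock: 21.48
tcp_pos: [0.5575, 0.2691, 0.2774]
orientation: [-0.278, 0.683, 0.596, 0.319]
wrist_force: [-0.3, -0.2, -2.4]
finger_gap: 0.0062
grip_force: 58.5
[0.0002 0.     0.001 ] [ 8.221e+01 -1.000e-02  2.000e-02] [-0.26194296 -0.15843322 -2.35124035]
```

View pics/c7.png

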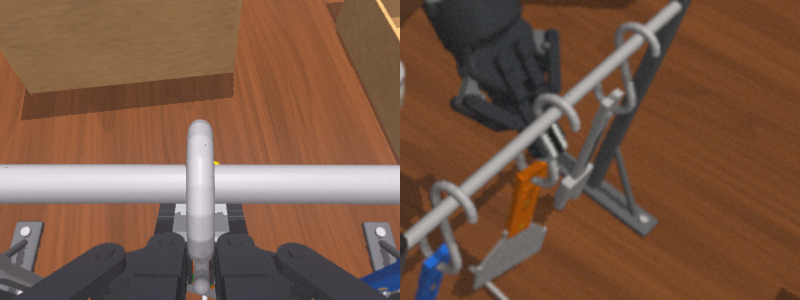

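The hook is over the bar between the two tools, scraper hanging, still carried by the gripper. I'll lower it until the bar takes the load.

```bash
python3 nudge.py '[[-0.0006,0,0.0005,0,0,0],[-0.0011,0,0.001,0,0,0],[-0.0011,0,0.001,0,0,0]]' && python3 nudge.py '[[-0.0008,0,0.0006,0,0,0],[-0.0008,0,0.0006,0,0,0],[-0.0008,0,0.0006,0,0,0]]' && python3 nudge.py '[[0,0,0,0,0,0],[0,0,0,0,0,0]]'
```

```text
clock: 21.95
tcp_pos: [0.5576, 0.2691, 0.2761]
orientation: [-0.278, 0.683, 0.596, 0.319]
wrist_force: [-0.0, -0.2, -1.6]
finger_gap: 0.0061
grip_force: 58.5
clock: 22.32
tcp_pos: [0.5578, 0.2692, 0.2757]
orientation: [-0.278, 0.682, 0.596, 0.319]
wrist_force: [-2.2, -0.9, 4.3]
finger_gap: 0.0061
grip_force: 58.8
clock: 22.58
tcp_pos: [0.5578, 0.2692, 0.2757]
orientation: [-0.278, 0.682, 0.596, 0.319]
wrist_force: [-2.1, -0.2, 6.0]
finger_gap: 0.0064
grip_force: 58.9
```

```bash
python3 nudge.py '[[0.0005,0,-0.0004,0,0,0],[0.0005,0,-0.0004,0,0,0]]' - 20 && python3 nudge.py '[[0,0,0,0,0,0],[0,0,0,0,0,0],[0,0,0,0,0,0],[0,0,0,0,0,0],[0,0,0,0,0,0],[0,0,0,0,0,0]]' 0.045 && python3 nudge.py '[[0,0,-0.005,0,0,0],[0,0,-0.015,0,0,0],[0,0,-0.03,0,0,0],[0,0,-0.05,0,0,0],[0,0,-0.075,0,0,0],[0,0,-0.1,0,0,0],[0,0,-0.13,0,0,0],[0,0,-0.15,0,0,0]]' && python3 nudge.py '[[0,0,0,0,0,0],[0,0,0,0,0,0],[0,0,0,0,0,0],[0,0,0,0,0,0],[0,0,0,0,0,0],[0,0,0,0,0,0],[0,0,0,0,0,0],[0,0,0,0,0,0]]'; python3 - <<'E'
from h import *
R,H=hookR(YR)
def om(s):
    h=cv2.cvtColor(s["image"],cv2.COLOR_RGB2HSV);m=cv2.inRange(h,(4,190,120),(17,255,255));m[:, :400]=0;m[:220]=0;m[370:]=0;m[:,520:]=0
    n,l,st,ce=cv2.connectedComponentsWithStats(m);k=1+st[1:,4].argmax();return st[k],ce[k].round(2)
for i in range(5):
    s=env.read_camera("scene");print(om(s))
o=MID-.045*Z
print("pred hole/mid handle",proj(s,o+H@[0,0,-.06]),proj(s,o+H@[0,0,-.042]),env.get_state()["wrist_force"])
w=env.read_camera("wrist");p=proj(w,MID+.01*Z)[0];print("bend top pred",p);g=cv2.cvtColor(w["image"],cv2.COLOR_RGB2HSV)[int(p[1])-6]
r=np.where((g[:,1]<45)&(g[:,2]>120))[0];print(r[(r>280)&(r<370)])
E
```

```text
clock: 22.82
tcp_pos: [0.5577, 0.2691, 0.2757]
orientation: [-0.278, 0.683, 0.596, 0.319]
wrist_force: [-0.5, -0.7, 4.0]
finger_gap: 0.0063
grip_force: 58.9
clock: 23.58
tcp_pos: [0.5575, 0.269, 0.2755]
orientation: [-0.278, 0.683, 0.596, 0.319]
wrist_force: [0.1, -0.0, 1.0]
finger_gap: 0.0446
grip_force: 0.0
clock: 24.58
tcp_pos: [0.5421, 0.1538, 0.3734]
orientation: [-0.277, 0.683, 0.596, 0.319]
wrist_force: [-0.6, -0.4, -0.0]
finger_gap: 0.0451
grip_force: 0.0
clock: 25.58
tcp_pos: [0.5419, 0.1551, 0.3719]
orientation: [-0.278, 0.683, 0.596, 0.319]
wrist_force: [0.1, -0.0, 0.3]
finger_gap: 0.0449
grip_force: 0.0
(array([431, 299,  21,  39, 324], dtype=int32), array([440.61, 317.47]))
(array([431, 299,  21,  39, 323], dtype=int32), array([440.67, 317.38]))
(array([431, 299,  21,  39, 321], dtype=int32), array([440.63, 317.43]))
(array([431, 299,  21,  38, 317], dtype=int32), array([440.66, 317.31]))
(array([431, 299,  21,  38, 318], dtype=int32), array([440.6 , 317.29]))
pred hole/mid handle [[443.84315464 309.67692169]] [[446.01767245 304.21605699]] [-0.39436477  0.03714704 -1.08321404]
bend top pred [326.15745998 185.44255993]
[320 321 322 323 324 325 326 327 328 329 330 331]
```

It hangs almost still: the handle's centroid moves under 0.2 px between frames and the bend is at the predicted place. I'll let it settle briefly and hand in.

```bash
for i in 1 2; do python3 nudge.py '[[0,0,0,0,0,0],[0,0,0,0,0,0],[0,0,0,0,0,0],[0,0,0,0,0,0],[0,0,0,0,0,0],[0,0,0,0,0,0],[0,0,0,0,0,0],[0,0,0,0,0,0]]' >/dev/null; done; python3 -c "
from workcell import env
print(env.hand_in())"
```

```text
the job is handed in; nothing more can be done
None
```

The job is handed in: the S-hook is back on the bar near the middle of the gap, released, with the scraper hanging almost still from it by its hole; the hand-in returned no verdict.

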